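Put the tested circuit boards in their trays

ROBOT

A 6-joint arm with a two-finger parallel gripper is mounted at the origin on a cart in front of the work surface, level with it; the furniture and walls round the work are solid. World frame = base frame: x ahead of the robot, y to its left, z up, the work surface at z = 0. Lengths are in m, angles in rad, forces in N, time in s.
With the tool pointing down it reaches from about 0.375 to 0.925 m from the base axis. Payload 5.7 kg.
Tool frame: the origin (TCP) lies on the mounting face of the last link; the fingertips stand 182 mm ahead of it and the grasp point (between the pads) lies 163 mm ahead of it; z points along the fingers, y is the line along which they close (so a half turn about z gives the same grasp; the last joint's range is limited). The gripper opens to 88 mm and grips with 3 to 60 N. Pads are 20 mm wide; open, the fingers measure 115 mm over their backs; the gripper's body (75 mm by 178 mm) begins 61 mm behind the grasp point.
Start: joints at [1.134, 0.359, 1.51, -0, 1.272, -0.115], TCP at [0.19, 0.569, 0.405] pointing down, gripper open.
Joint ranges: [-2.97, 2.97], [-1.01, 2.36], [0.21, 2.38], [-0.96, 4.11], [0.2, 2.71], [-2.98, 2.98]. Speed limits (rad/s): [2.39, 2.39, 3.14, 3.14, 3.14, 3.14].

INTERFACE

Orientations are given as a unit quaternion [w, x, y, z].
In Python, from workcell import env gives the robot as it stands. The module is installed in compiled form; this text tells all that it offers.
- The arm moves only by the shell command python3 -m jog 'ROWS' [OPENING]. ROWS is rows parted by semicolons, their numbers by spaces, 1 to 5 of them, each of 6 numbers: dx, dy, dz in m, then a rotation vector rx, ry, rz in rad; each row is the pose to reach, as a shift and turn from the pose commanded when the command began, along the tool's axes at that moment; what a row does not reach only later rows make up. A row lasts 1/10 s, in which the tool goes at most 0.05 m and 0.15 rad, less where a joint would pass 70% of its speed; a pose out of reach is approached as far as the arm can. OPENING is the finger opening in m, set as the command begins (- or left out keeps the last). The fingers move at their own pace and stop on an object; the grip force is fixed at half the most. Time passes only in rows, so rows that do not move let the fingers close. It prints the time, the measured TCP pose, the force, the opening and the grip force at its end.
- env.state(): the state, without advancing time (a new reading comes with each control period).
- env.camera(name): name is "scene" or "top" or "wrist"; returns (picture, depth): 384x512x3 uint8, blue, green, red; 384x512 float32, m along the optical axis (not along the pixel's ray), 0 where there is no reading.
- env.camera_info(name): a dict with "fov_y" (degrees; the focal length in pixels is half the picture's height over the tangent of half this angle, whatever the lens; pixels are square), "cx", "cy" (the principal point, pixels), "dist_coeffs" ([k1, k2, p1, p2, k3] as OpenCV has them; the pictures are not rectified), "extrinsics" (4x4, takes a point from world to camera coordinates); the wrist camera has in their place "mount" (4x4, takes a point from camera to tool coordinates, whose origin is the TCP and whose axes are the flange's). Camera axes: x right, y down, z forward; pixel columns grow to the right and rows downward; lengths in m; the calibration is good to about 2 mm. A picture is of the moment at which its call begins: read the wrist's pose just before it. camera_info takes no time and is no camera call.
- env.job_done(): hands the job in; it is judged then, once.
Trained networks look in the newest picture that a camera, given by its name, has taken for a name from the list of things; names that differ only in an ending like _2 or _b are one class to them, and where a whole thing is asked for, a point or a joint stands for the part that bears it (a point fixed in the world has none). Each returns a list of dicts, best first, with "confidence" (0 to 1); they miss things now and then, are a little off and sometimes report something else, mostly with a low value. They report only what shows in the picture. A call takes as long as a camera call. They do not tell look-alikes from the thing itself.
- env.look_for(camera, name): "rect" ([left, top, width, height] in pixels, round what is visible of it).
- env.masks_of(camera, name): "pixels" (384x512 bool, what is visible of it) and "rect" ([left, top, width, height] in pixels, round what is visible of it).
- env.mark_of(camera, name): "pixel" ([column, row] in pixels: a listed point, or the origin of a listed thing).
The state is a dict: "t": time; "q": joint angles; "dq": joint speeds; "joint_torque": joint torques, N m; "tool_pos": TCP position; "eef_rot": TCP orientation; "wrist_force": force on the tool from outside, world axes, zero at the start; "moment": the same for the moment, N m; "finger_gap": finger opening in m; "grip_force": force on a finger pad.
Only numpy, scipy, OpenCV 4.12 (cv2) and the standard library are available. Lean on these libraries where they do the work, as an engineer would, in place of code of your own. Each camera call takes 0.05 s, during which the arm holds its last target. There are 200 camera calls.

TASK

The boards are tested: put the four bare circuit boards away in the shallow trays, the green board with the small parts in the green tray, the blue board in the blue tray, the board with white screw terminals in the white tray and the narrow board with green screw terminals in the yellow tray. Set each one down, do not drop it, face up and flat in the middle of its tray with its length along the tray's length. Leave the black module and the purple battery pack lying where they are among the boards.

Things in the scene. Friction and masses are not known exactly. Their poses are not given: they have to be found in the camera images.
- green_board: Flat green circuit board with small parts and a white connector, 38 x 67 x 13 mm. Origin: centre of underside; x across its width, y along its length, z up. Firm sleeve 40 wide x 72 long: grip across the 40, 1 to 13 above the underside. Lies face up on the right, length within 25 degrees of left-right (world y).
- blue_board: Flat blue circuit board with small parts and a white connector, 38 x 67 x 13 mm. Origin: centre of underside; x across its width, y along its length, z up. Firm sleeve 40 wide x 72 long: grip across the 40, 1 to 13 above the underside. Lies face up on the right, length within 25 degrees of left-right (world y).
- white_strip: Dark board with a row of white screw terminals, 37 x 68 x 21 mm, on legs 6 mm high. Origin: centre of underside; x across its width, y along its length, z up. Grip across the board, 34 wide, whose thin edge is 6 to 8 above the underside (terminals above are not firm): bring fingertips below it. Lies face up on the right, length within 25 degrees of left-right (world y).
- green_strip: Narrow board with a row of green screw terminals, 22 x 66 x 19 mm, on legs 6 mm high. Origin: centre of underside; x across its width, y along its length, z up. Grip across the board, 22 wide, whose thin edge is 6 to 8 above the underside (terminals above are not firm): bring fingertips below it. Lies face up on the right, length within 25 degrees of left-right (world y).
- black_module: Bystander: closed black converter module, a plain black block 50 x 74 x 26 mm, lying among the boards; leave it. Origin: centre of underside.
- purple_pack: Bystander: purple battery pack with a white label and a short black stub at one end, 66 x 50 x 28 mm, lying among the boards; leave it. Origin on its underside, 33 mm from its plain end.
- green_tray: Green tray, fixed, 96 wide (its x) x 108 mm long (its y); floor 3 thick, rim 3 thick with its top 8 above the bench, clear inside 90 x 102, a small black dot in each corner. Origin: centre of underside, on the bench; y along its length, z up. In one of four places on the left of the bench, length within 5 degrees of the left-right direction (world y).
- blue_tray: Blue tray, fixed, 96 wide (its x) x 108 mm long (its y); floor 3 thick, rim 3 thick with its top 8 above the bench, clear inside 90 x 102, a small black dot in each corner. Origin: centre of underside, on the bench; y along its length, z up. In one of four places on the left of the bench, length within 5 degrees of the left-right direction (world y).
- white_tray: White tray, fixed, 96 wide (its x) x 108 mm long (its y); floor 3 thick, rim 3 thick with its top 8 above the bench, clear inside 90 x 102, a small black dot in each corner. Origin: centre of underside, on the bench; y along its length, z up. In one of four places on the left of the bench, length within 5 degrees of the left-right direction (world y).
- yellow_tray: Yellow tray, fixed, 96 wide (its x) x 108 mm long (its y); floor 3 thick, rim 3 thick with its top 8 above the bench, clear inside 90 x 102, a small black dot in each corner. Origin: centre of underside, on the bench; y along its length, z up. In one of four places on the left of the bench, length within 5 degrees of the left-right direction (world y).
Things that resemble listed ones, but are neither listed nor needed, are in the scene too. There is more than one size of the green_board; the one meant has the size given above.

How it is judged:
At the end, for the whole second after the job is handed in: Each board rests on its own tray's floor (origin under 10 mm above the bench), within 15 mm of the tray's centre, tilt under 0.12 rad, length within 0.26 rad of the tray's, released, at rest; black module and purple pack within 20 mm of where they lay (horizontal distance between green_board and green_tray below 0.015 m and z of green_board in the frame of green_tray below 0.01 m and angle between each of green_board, blue_board, white_strip, green_strip's own z axis and vertical below 0.12 rad and angle between the y axis of green_board and the y axis of green_tray, either way round below 0.26 rad and linear speed of each of green_board, blue_board, white_strip, green_strip below 0.02 m/s and contact force between the fingers and green_board below 0.05 N and horizontal distance between blue_board and blue_tray below 0.015 m and z of blue_board in the frame of blue_tray below 0.01 m and angle between the y axis of blue_board and the y axis of blue_tray, either way round below 0.26 rad and contact force between the fingers and blue_board below 0.05 N and horizontal distance between white_strip and white_tray below 0.015 m and z of white_strip in the frame of white_tray below 0.01 m and angle between the y axis of white_strip and the y axis of white_tray, either way round below 0.26 rad and contact force between the fingers and white_strip below 0.05 N and horizontal distance between green_strip and yellow_tray below 0.015 m and z of green_strip in the frame of yellow_tray below 0.01 m and angle between the y axis of green_strip and the y axis of yellow_tray, either way round below 0.26 rad and contact force between the fingers and green_strip below 0.05 N and distance of each of black_module, purple_pack from where it was at the start of the episode below 0.02 m); the robot touches nothing.
It fails at once if a board is let go of while it is more than 4 cm up (dropped or thrown) ((height (world z) of green_board above 0.04 m and contact force between the fingers and green_board below 0.01 N) or (height (world z) of blue_board above 0.04 m and contact force between the fingers and blue_board below 0.01 N) or (height (world z) of white_strip above 0.04 m and contact force between the fingers and white_strip below 0.01 N) or (height (world z) of green_strip above 0.04 m and contact force between the fingers and green_strip below 0.01 N)).
It fails at once if the black module or the purple pack is shifted by more than 2 cm (distance of any of black_module, purple_pack from where it was at the start of the episode above 0.02 m).
It also fails if it takes over 120 s, if anything falls off the work surface, if the arm or the gripper's body presses on something with over 40 N, if the wrist force passes 120 N, or if a joint passes its speed limit or range.

## Working session

There is one attempt and no reset: what is moved stays moved. The work goes in short steps, Python scripts to look and compute and a shell command to move; the robot and the scene stay as the last step left them, time stands still between calls to the robot, and variables do not carry over. Pictures are saved under pics/ and viewed, at most 17 in all, crops included, and the job is handed in when it is done.

```bash
mkdir -p pics; ls
cat > h.py <<'E'
import numpy as np, cv2
from workcell import env
def K(info):
    f=192/np.tan(np.radians(info["fov_y"])/2)
    return np.array([[f,0,info["cx"]],[0,f,info["cy"]],[0,0,1.]]),np.array(info["dist_coeffs"])
def cam2world(name):
    i=env.camera_info(name)
    if "extrinsics" in i: return np.linalg.inv(np.array(i["extrinsics"]))
    from scipy.spatial.transform import Rotation as R
    s=env.state(); T=np.eye(4); q=s["eef_rot"]; T[:3,:3]=R.from_quat([q[1],q[2],q[3],q[0]]).as_matrix(); T[:3,3]=s["tool_pos"]
    return T@np.array(i["mount"])
def pts(name,px,depth=None,T=None,z=None):
    """pixels Nx2 -> world, by depth, or by plane height z"""
    i=env.camera_info(name);k,d=K(i); T=cam2world(name) if T is None else T
    px=np.asarray(px,float).reshape(-1,2)
    r=np.c_[cv2.undistortPoints(px[:,None],k,d)[:,0],np.ones(len(px))]
    if z is None:
        dd=depth[px[:,1].round().astype(int),px[:,0].round().astype(int)]
        return (r*dd[:,None])@T[:3,:3].T+T[:3,3]
    w=r@T[:3,:3].T
    return T[:3,3]+w*((z-T[2,3])/w[:,2])[:,None]
E
python3 - <<'E'
from h import *
im,d=env.camera("top"); cv2.imwrite("pics/top.png",cv2.resize(im,(800,600)))
np.savez("top.npz",im=im,d=d)
print(env.state()); T=cam2world("top"); print(T.round(3),env.camera_info("top")["fov_y"])
for n in "green_board blue_board white_strip green_strip black_module purple_pack green_tray blue_tray white_tray yellow_tray".split():
    for m in env.masks_of("top",n):
        ys,xs=np.nonzero(m["pixels"]); 
        if len(xs)<5: continue
        P=pts("top",np.c_[xs,ys],d,T); z=np.percentile(P[:,2],[10,50,90])
        zz=pts("top",np.c_[xs,ys],T=T,z=z[1])[:,:2]
        (c,s,a)=cv2.minAreaRect((zz*1000).astype(np.float32))
        print(n,round(m["confidence"],2),m["rect"],"c",np.round(c),"sz",np.round(s),"a",round(a,1),"z",z.round(3))
E
```

```text
pics
{'t': 0.05, 'q': array([ 1.13390079e+00,  3.59483578e-01,  1.51138331e+00, -3.36542026e-05,
        1.27250065e+00, -1.15121253e-01]), 'dq': array([-1.83920267e-04, -1.07756808e-03, -1.84951203e-03,  1.24007194e-03,
        6.54908942e-05,  1.01330096e-03]), 'joint_torque': array([-6.78184097e-04, -5.16803563e+01, -2.71674854e+01,  6.77130301e-02,
        2.74518994e-02, -4.04905029e-05]), 'tool_pos': array([0.18962922, 0.5688834 , 0.40384075]), 'eef_rot': array([-2.26372410e-04,  1.60188995e-01,  9.87085963e-01, -8.58235467e-04]), 'wrist_force': array([-0.23037737,  0.53534214, -0.71378042]), 'moment': array([-0.044172  ,  0.00040797, -0.04957314]), 'grip_force': 0.0, 'finger_gap': 0.08774327835416323}
[[-0.018 -0.989  0.149  0.301]
 [-1.     0.019  0.002  0.005]
 [-0.004 -0.149 -0.989  1.315]
 [ 0.     0.     0.     1.   ]] 53.40306269262878
blue_board 0.61 [346.7, 159.7, 19.9, 12.1] c [ 610. -338.] sz [27. 64.] a 8.6 z [0.002 0.005 0.011]
blue_board 0.4 [127.3, 172.2, 36.7, 27.2] c [548. 411.] sz [114.  97.] a 88.9 z [-0.001  0.003  0.008]
white_strip 0.69 [307.3, 156.9, 23.9, 15.1] c [ 621. -201.] sz [38. 68.] a 17.8 z [0.002 0.009 0.021]
green_strip 0.61 [307.5, 225.5, 21.7, 8.8] c [ 384. -201.] sz [65. 25.] a 77.5 z [0.003 0.014 0.02 ]
green_strip 0.57 [345.2, 217.0, 23.7, 16.8] c [ 388. -313.] sz [54. 67.] a 15.9 z [0.008 0.027 0.031]
black_module 0.71 [346.2, 182.2, 21.8, 16.8] c [ 511. -332.] sz [77. 49.] a 88.9 z [0.021 0.025 0.028]
purple_pack 0.56 [345.3, 217.0, 20.2, 19.2] c [ 387. -312.] sz [50. 67.] a 17.0 z [0.018 0.027 0.031]
green_tray 0.84 [162.8, 169.1, 32.2, 31.3] c [555. 288.] sz [ 97. 114.] a 2.8 z [-0.001  0.003  0.009]
blue_tray 0.73 [126.9, 172.7, 36.3, 29.0] c [546. 411.] sz [101. 111.] a 1.9 z [-0.001  0.003  0.008]
white_tray 0.72 [161.8, 204.5, 35.0, 30.5] c [436. 281.] sz [115.  96.] a 87.0 z [-0.001  0.003  0.007]
```

View pics/top.png

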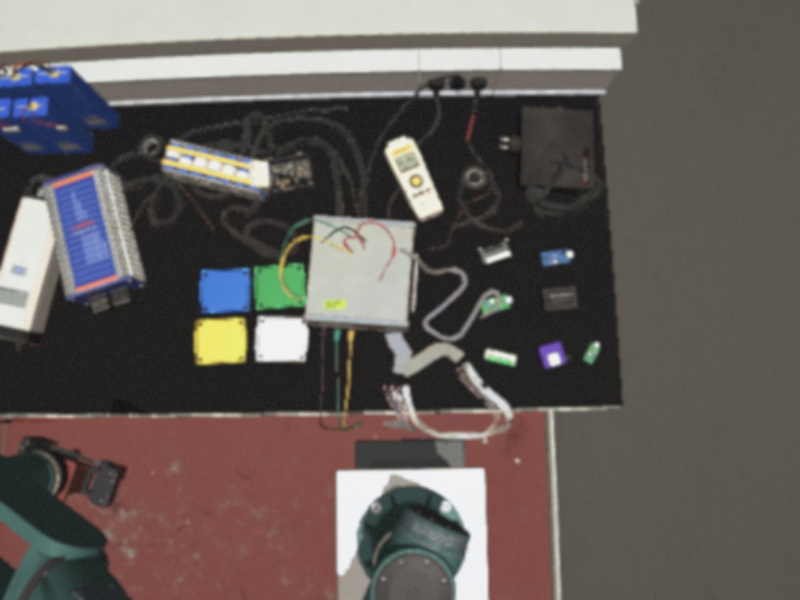

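```bash
cat >> h.py <<'E'
from scipy.spatial.transform import Rotation as R
def go(x,y,z,yaw=0.,tip=True):
    """shift+turn in tool axes to put the fingertips (tip) at x,y,z; yaw = world angle (deg) of tool y axis"""
    s=env.state(); q=s["eef_rot"]; A=R.from_quat([q[1],q[2],q[3],q[0]])
    c,n=np.cos(np.radians(yaw)),np.sin(np.radians(yaw))
    B=R.from_matrix(np.array([[-n,c,0],[c,n,0],[0,0,-1.]]))
    p=np.array([x,y,z+(.182 if tip else 0)])
    print(A.inv().apply(p-s["tool_pos"]).round(4),(A.inv()*B).as_rotvec().round(4), "t",round(s["t"],1))
E
python3 - <<'E'
from h import *
f=np.load("top.npz"); d=f["d"]; T=cam2world("top")
ys,xs=np.mgrid[0:384,0:512]; P=pts("top",np.c_[xs.ravel(),ys.ravel()],d,T)
ok=d.ravel()>0
for x0 in np.arange(.3,.95,.05):
    print(round(x0,2),[int(1000*np.max(P[ok&(abs(P[:,0]-x0-.025)<.025)&(abs(P[:,1]-y0)<.025),2],initial=-1)) for y0 in np.arange(.5,-.5,-.05)])
im,_=env.camera("scene"); cv2.imwrite("pics/scene.png",cv2.resize(im,(800,600)))
go(.45,.35,.3)
E
```

```text
0.3 [11, 9, 7, 9, 7, 8, 23, 24, 7, 20, 32, 10, 15, 17, 12, 9, 7, 8, 9, 8]
0.35 [8, 9, 10, 12, 13, 11, 31, 33, 31, 24, 37, 38, 31, 21, 23, 19, 35, 32, 10, 331]
0.4 [8, 12, 7, 13, 9, 14, 39, 40, 42, 103, 109, 29, 26, 10, 8, 8, 31, 28, 13, 12]
0.45 [7, 11, 12, 13, 11, 10, 112, 111, 110, 111, 109, 15, 11, 20, 20, 9, 30, 31, 10, 9]
0.5 [9, 13, 10, 11, 12, 64, 108, 109, 110, 125, 107, 7, 13, 14, 17, 15, 31, 31, 10, 7]
0.55 [7, 13, 11, 11, 51, 97, 108, 109, 119, 141, 125, 116, 34, 12, 22, 9, 9, 9, 8, 34]
0.6 [7, 10, 9, 23, 24, 116, 126, 136, 154, 152, 142, 12, 10, 24, 26, 22, 12, 15, 9, 10]
0.65 [8, 14, 21, 24, 19, 116, 127, 128, 156, 152, 108, 29, 17, 22, 21, 17, 7, 7, 10, 54]
0.7 [19, 16, 18, 23, 22, 11, 7, 21, 57, 39, 33, 35, 33, 21, 19, 48, 53, 50, 47, 48]
0.75 [67, 71, 72, 84, 81, 36, 33, 18, 58, 25, 34, 33, 22, 24, 21, 49, 57, 54, 49, 47]
0.8 [74, 75, 73, 83, 77, 32, 35, 21, 65, 68, 35, 33, 9, 24, 23, 48, 50, 51, 50, 39]
0.85 [73, 72, 67, 46, 45, 33, 28, 20, 20, 98, 97, 31, 8, 9, 24, 49, 48, 49, 49, 46]
0.9 [21, 19, 17, 67, 62, 20, 21, 20, 21, 7, 131, 140, 16, 13, 9, 47, 49, 49, 51, 46]
[-0.3162 -0.1257 -0.0774] [-1.000e-04  0.000e+00  1.249e+00] t 0.6
```

View pics/scene.png

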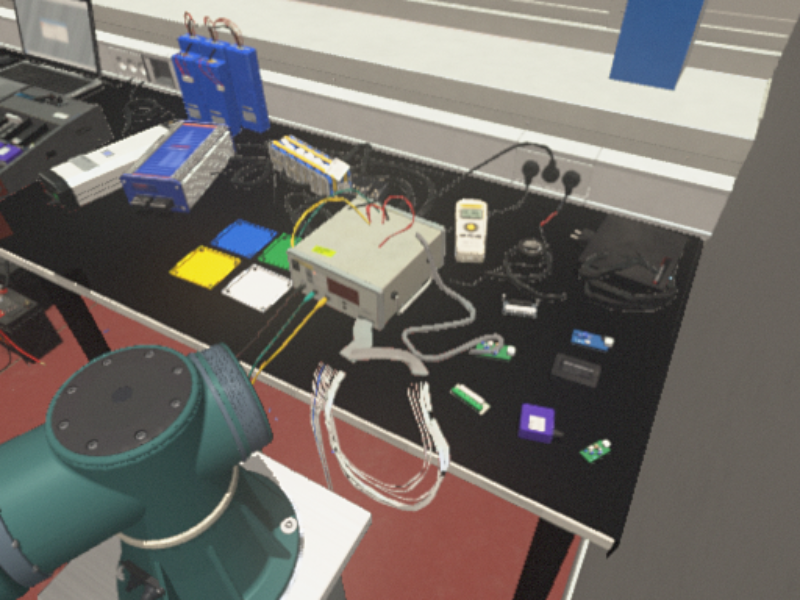

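```bash
python3 -m jog '0 0 -0.077 0 0 0.15;0 0 -0.077 0 0 0.3;0 0 -0.077 0 0 0.45;0 0 -0.077 0 0 0.6;0 0 -0.077 0 0 0.75' && python3 -m jog '-0.05 0.02 0 0 0 0.15;-0.09 0.035 0 0 0 0.3;-0.13 0.05 0 0 0 0.45;-0.17 0.07 0 0 0 0.5;-0.21 0.08 0 0 0 0.5'
python3 - <<'E'
from h import *
go(.45,.35,.3); print(env.camera_info("wrist"))
E
```

```text
t: 1.1
tool_pos: [0.1897, 0.5692, 0.4821]
eef_rot: [-0.0, 0.513, 0.858, 0.0]
wrist_force: [-0.5, 0.1, 0.2]
finger_gap: 0.0877
grip_force: 0.0
t: 1.6
tool_pos: [0.3622, 0.4221, 0.4818]
eef_rot: [0.0, 0.708, 0.706, 0.001]
wrist_force: [0.6, 0.5, -0.3]
finger_gap: 0.0877
grip_force: 0.0
[-0.0719  0.0879 -0.0002] [ 0.001  -0.0006 -0.0027] t 1.6
{'fov_y': 67.869644559093, 'cx': 252.36875563370188, 'cy': 190.94490249181771, 'dist_coeffs': array([-0.03779802,  0.        ,  0.        ,  0.        ,  0.        ]), 'mount': array([[-3.70666713e-04, -9.70170573e-01, -2.42423023e-01,
         6.61171259e-02],
       [ 9.99999681e-01, -5.31088293e-04,  5.96394005e-04,
         3.71566253e-04],
       [-7.07351943e-04, -2.42422725e-01,  9.70170460e-01,
         1.96551829e-02],
       [ 0.00000000e+00,  0.00000000e+00,  0.00000000e+00,
         1.00000000e+00]])}
```

```bash
python3 -m jog '-0.025 0.045 0 0 0 0;-0.04 0.088 0 0 0 0;-0.04 0.088 0 0 0 0;-0.04 0.088 0 0 0 0'
cat > look.py <<'E'
import sys
from h import *
tag,names=sys.argv[1],sys.argv[2:]
T=cam2world("wrist"); im,d=env.camera("wrist"); np.savez(tag+".npz",im=im,d=d,T=T)
cv2.imwrite(f"pics/{tag}.png",cv2.resize(im,(800,600),interpolation=cv2.INTER_CUBIC))
for n in names:
    for m in env.masks_of("wrist",n):
        ys,xs=np.nonzero(m["pixels"])
        if len(xs)<20 or m["confidence"]<.3: continue
        P=pts("wrist",np.c_[xs,ys],d,T); z=np.percentile(P[:,2],[10,50,90])
        k=abs(P[:,2]-z[1])<.03
        (c,s,a)=cv2.minAreaRect((P[k,:2]*1000).astype(np.float32))
        print(n,round(m["confidence"],2),m["rect"],"c",np.round(c,1),"sz",np.round(s),"a",round(a,1),"z",z.round(3))
E
python3 look.py w1 green_tray blue_tray white_tray yellow_tray
```

```text
t: 2.0
tool_pos: [0.4492, 0.3824, 0.4813]
eef_rot: [-0.0, 0.708, 0.706, -0.0]
wrist_force: [-0.4, 0.2, -0.1]
finger_gap: 0.0877
grip_force: 0.0
green_tray 0.42 [282.5, 108.3, 66.1, 70.3] c [550.7 410.3] sz [ 98. 112.] a 0.3 z [0.002 0.004 0.008]
blue_tray 0.57 [284.6, 105.7, 62.9, 71.7] c [549.7 411.1] sz [110.  95.] a 89.2 z [0.002 0.004 0.007]
white_tray 0.72 [218.7, 188.9, 59.0, 67.7] c [439.1 280.6] sz [113.  98.] a 89.3 z [0.002 0.003 0.007]
yellow_tray 0.8 [210.5, 102.5, 66.7, 75.1] c [436.6 418.1] sz [ 99. 115.] a 3.1 z [0.002 0.004 0.008]
```

View pics/w1.png

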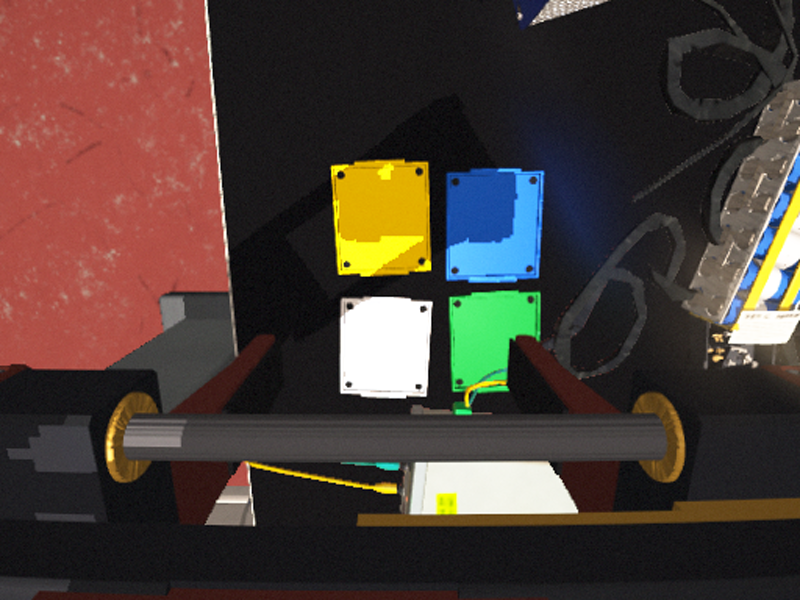

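Run:
```python
from h import *
f=np.load("w1.npz"); im,d,T=f["im"],f["d"],f["T"]
g=im.max(2).astype(float)
D=dict(yellow=[(341,175),(419,171),(426,264),(347,264)],blue=[(456,181),(535,181),(534,268),(453,269)],white=[(350,305),(428,308),(425,388),(348,386)],green=[(460,301),(534,301),(456,385)])
for n,l in D.items():
    o=[]
    for u,v in l:
        u,v=u*.64,v*.64; a,b=int(round(u)),int(round(v)); w=g[b-3:b+4,a-3:a+4]; yy,xx=np.mgrid[b-3:b+4,a-3:a+4]
        k=np.clip(np.median(w)*.75-w,0,None); o.append([(k*xx).sum()/k.sum(),(k*yy).sum()/k.sum()])
    P=pts("wrist",o,T=T,z=.005)[:,:2]*1000
    print(n,P.round(1).tolist(),"c",P.mean(0).round(1),"diag",((P[0]+P[2])/2).round(1), ((P[1]+P[-1])/2).round(1))
    e=P[0]-P[3] if len(P)==4 else P[0]-P[2]
    print("   ang from +y (ccw deg)",np.degrees(np.arctan2(-e[0],e[1])).round(1))
# height of wires near green tray from top and wrist
ys,xs=np.mgrid[0:384,0:512]; P=pts("wrist",np.c_[xs.ravel(),ys.ravel()],d,T)
for x0 in np.arange(.46,.7,.02):
    print(round(x0,2),[int(1000*np.max(P[(abs(P[:,0]-x0)<.01)&(abs(P[:,1]-y0)<.01)&(P[:,2]<.2),2],initial=-.001)) for y0 in np.arange(.36,.14,-.02)])
```

```text
yellow [[395.9, 461.3], [473.5, 464.3], [484.0, 372.3], [399.3, 371.5]] c [438.2 417.4] diag [440.  416.8] [436.4 417.9]
   ang from +y (ccw deg) 2.1
blue [[509.7, 454.5], [587.5, 456.0], [596.2, 365.8], [511.4, 364.7]] c [551.2 410.2] diag [552.9 410.1] [549.4 410.4]
   ang from +y (ccw deg) 1.1
white [[401.2, 326.6], [487.0, 323.3], [486.6, 231.7], [397.4, 236.6]] c [443.1 279.6] diag [443.9 279.2] [442.2 279.9]
   ang from +y (ccw deg) -2.4
green [[515.5, 329.0], [594.0, 333.0], [520.3, 239.0]] c [543.3 300.3] diag [517.9 284. ] [557.2 286. ]
   ang from +y (ccw deg) 3.1
0.46 [9, 10, 5, 5, 5, 4, 4, 32, 107, 107, 107]
0.48 [8, 10, 9, 9, 10, 8, 8, 33, 108, 107, 107]
0.5 [9, 8, 9, 9, 6, 3, 4, 24, 104, 106, 106]
0.52 [9, 8, 7, 9, 9, 52, 45, 48, 105, 104, 104]
0.54 [9, 9, 4, 5, 4, 65, 40, 8, 105, 104, 105]
0.56 [10, 9, 5, 5, 69, 69, 9, 8, 104, 104, 104]
0.58 [9, 9, 4, 5, 5, 4, 9, 4, 105, 105, 104]
0.6 [8, 9, 8, 9, 14, -1, -1, -1, 103, 104, 104]
0.62 [4, 4, 21, 20, 19, 17, -1, -1, -1, 103, 104]
0.64 [18, 19, 21, 20, 19, 17, 14, -1, -1, -1, -1]
0.66 [19, 18, 16, 3, 4, 15, 14, -1, -1, -1, -1]
0.68 [18, 5, 4, 4, 17, 17, 4, 4, -1, -1, -1]
```

Run:
```python
from h import *
f=np.load("top.npz"); d=f["d"]; T=cam2world("top")
g=np.load("w1.npz")
ys,xs=np.mgrid[0:384,0:512]; q=np.c_[xs.ravel(),ys.ravel()]
for nm,P in (("top",pts("top",q,d,T)),("wrist",pts("wrist",q,g["d"],g["T"]))):
    k=(P[:,0]>.49)&(P[:,0]<.64)&(P[:,1]>.235)&(P[:,1]<.34)&(P[:,2]>.02)
    print(nm); print((P[k][np.argsort(-P[k,1])][:45]*1000).round().astype(int).tolist())
```

```text
top
[[633, 335, 24], [633, 328, 22], [627, 325, 21], [634, 318, 20], [623, 318, 21], [618, 313, 24], [622, 310, 22], [618, 306, 24], [626, 300, 21], [619, 300, 22], [622, 293, 21], [619, 293, 21], [615, 293, 21], [597, 275, 52], [600, 275, 54], [603, 275, 56], [606, 274, 57], [574, 273, 44], [577, 273, 46], [565, 271, 39], [561, 270, 73], [612, 270, 61], [557, 270, 74], [560, 270, 43], [564, 270, 76], [615, 270, 64], [618, 270, 65], [557, 270, 44], [567, 269, 79], [570, 269, 80], [553, 269, 63], [573, 269, 81], [576, 269, 82], [549, 269, 64], [582, 268, 86], [619, 268, 73], [578, 268, 87], [558, 268, 70], [562, 268, 71], [554, 267, 72], [584, 267, 90], [564, 267, 74], [550, 266, 43], [540, 266, 59], [553, 266, 45]]
wrist
[[638, 326, 20], [639, 326, 20], [631, 324, 20], [628, 322, 20], [638, 322, 20], [633, 322, 20], [630, 321, 20], [632, 321, 20], [637, 321, 20], [627, 319, 21], [630, 319, 20], [628, 318, 22], [630, 318, 21], [634, 317, 20], [632, 316, 20], [629, 316, 20], [624, 314, 21], [626, 314, 20], [632, 314, 20], [631, 314, 20], [627, 312, 20], [632, 312, 20], [631, 312, 20], [630, 311, 21], [626, 311, 21], [621, 309, 21], [628, 307, 20], [631, 307, 20], [627, 302, 21], [627, 300, 20], [629, 297, 21], [626, 297, 20], [621, 295, 20], [626, 293, 20], [624, 292, 21], [561, 271, 42], [563, 271, 40], [554, 270, 69], [563, 270, 42], [559, 269, 41], [556, 269, 68], [561, 269, 41], [558, 269, 41], [555, 269, 40], [554, 269, 67]]
```

```bash
python3 -m jog '-0.05 0 0 0 0 0;-0.1 0 0 0 0 0;-0.15 0 0 0 0 0;-0.2 0 0 0 0 0;-0.25 0.02 0 0 0 0' && python3 -m jog '-0.05 0 0 0 0 0;-0.1 0 0 0 0 0;-0.15 0 0 0 0 0;-0.2 0 0 0 0 0;-0.25 0.02 0 0 0 0' && python3 -m jog '-0.05 0 0 0 0 0;-0.1 0 0 0 0 0;-0.15 0 0 0 0 0;-0.15 0 0 0 0 0;-0.15 0 0 0 0 0' | head -3; python3 look.py w2 green_board blue_board white_strip green_strip black_module purple_pack
```

```text
t: 2.75
tool_pos: [0.4642, 0.1357, 0.482]
eef_rot: [-0.0, 0.706, 0.708, -0.0]
wrist_force: [2.1, 1.0, 0.3]
finger_gap: 0.0878
grip_force: 0.0
t: 3.25
tool_pos: [0.4833, -0.1107, 0.4822]
eef_rot: [-0.0, 0.707, 0.707, -0.0]
wrist_force: [0.9, 1.0, -0.2]
finger_gap: 0.0879
grip_force: 0.0
t: 3.75
tool_pos: [0.4849, -0.2599, 0.4815]
eef_rot: [-0.0, 0.708, 0.706, 0.0]
green_board 0.88 [252.9, 102.8, 27.2, 41.3] c [ 508.3 -198. ] sz [33. 68.] a 11.6 z [0.004 0.006 0.015]
green_board 0.57 [188.1, 236.3, 25.7, 21.7] c [ 395.  -407.1] sz [23. 44.] a 58.1 z [0.002 0.003 0.009]
blue_board 0.63 [317.6, 191.8, 17.6, 32.2] c [ 613.3 -335.3] sz [29. 59.] a 8.2 z [0.004 0.005 0.008]
white_strip 0.75 [323.5, 100.2, 37.6, 44.5] c [ 623.1 -200.9] sz [35. 64.] a 19.6 z [0.007 0.013 0.022]
green_strip 0.92 [178.9, 103.0, 20.9, 44.1] c [ 386. -202.] sz [67. 28.] a 75.6 z [0.007 0.016 0.019]
black_module 0.63 [255.5, 184.7, 33.2, 50.4] c [ 514.9 -335.3] sz [49. 74.] a 4.7 z [0.025 0.026 0.027]
purple_pack 0.82 [175.1, 176.0, 39.5, 42.3] c [ 393.6 -317.5] sz [49. 64.] a 16.3 z [0.019 0.028 0.029]
```

View pics/w2.png

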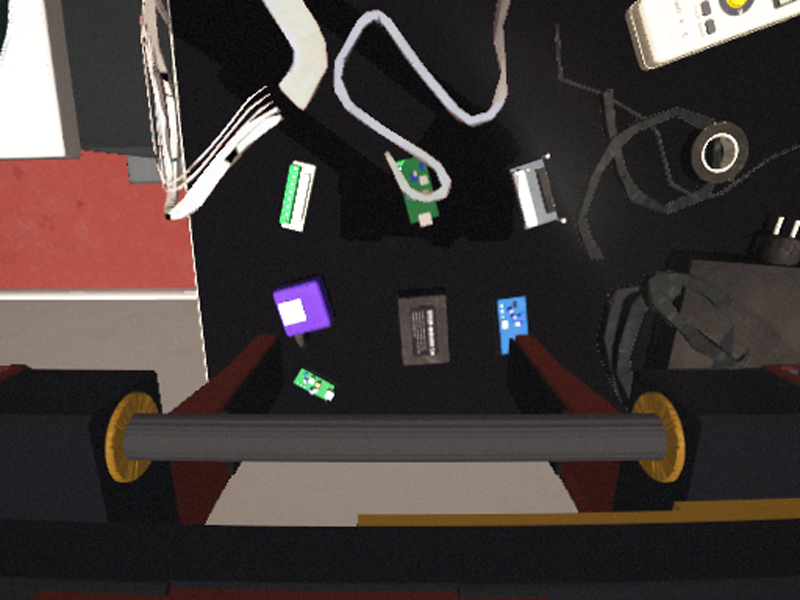

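Run:
```python
from h import *
f=np.load("w2.npz"); im,d,T=f["im"],f["d"],f["T"]
ys,xs=np.mgrid[0:384,0:512]; P=pts("wrist",np.c_[xs.ravel(),ys.ravel()],d,T).reshape(384,512,3)
print("heights round green board (rows v 98..150 step 4, cols 240..296 step 4)")
print((P[94:152:4,240:300:4,2]*1000).round().astype(int))
cv2.imwrite("pics/gb.png",cv2.resize(im[85:160,220:320],(800,600),interpolation=cv2.INTER_CUBIC))
go(.386,-.202,.12,-14)
```

```text
heights round green board (rows v 98..150 step 4, cols 240..296 step 4)
[[  2   2   3   3   8  11   9   2   1   0   3   3   3   1   2]
 [  2   2  14   3   1   3   9  10   9   3   2   3   3   3   3]
 [  1   4  18   4   1   5 462   7  10   9   1   3   3   3   2]
 [  2   3   3  15   6   5   5   5   6   9   9   0   2   3   3]
 [  1   2   4  16  16   4  14   4   5   2  10   9   3   2   3]
 [  2   1   2   3  19   4   9  12  14   3   2  11   3   4   1]
 [  1   4   3   2  18  15   7   7   4   4   3  11   8   3   2]
 [  1   3   2   2   4  17  16   4  16   4  12  12   2   3   2]
 [  2   2   2   2   1  15  17  17  15  16  15  13   1   3   1]
 [  3   3   3   3   1   5   3   6   4   4   2   3   3   2   2]
 [  2   1   3   2   2   2   6   6   6   5   2   2   1   1   3]
 [  1   1   1   3   1   3   5  13  12   4   5   1   3   4   3]
 [  3   3   3   0   2   2   5   2  15  15   4   1   2   3   2]
 [  3   3   2   3   3   2   3   1   1   1   1   3   2   2   2]
 [  3   3   3   1   3   3   2   2   2   2   2   2   3   3   3]]
[ 0.0567 -0.0991  0.1799] [2.000e-04 1.000e-04 2.452e-01] t 4.1
```

View pics/gb.png

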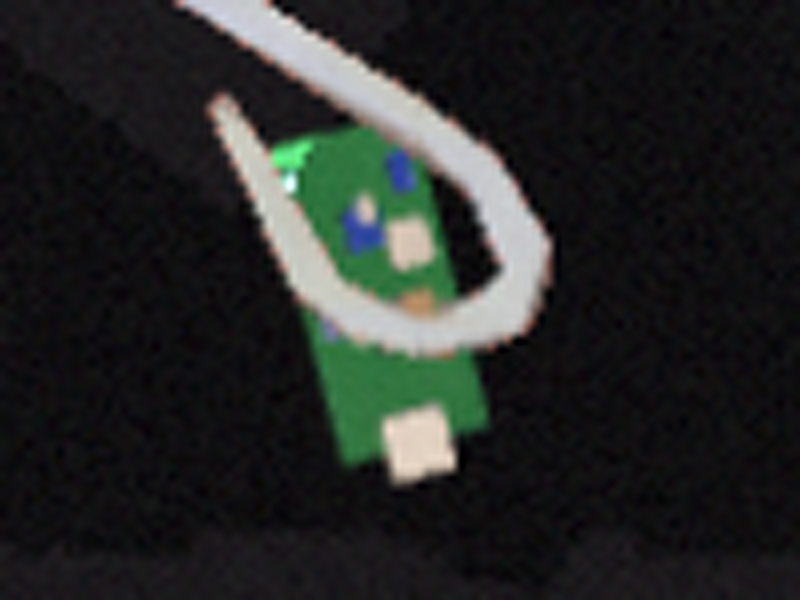

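```bash
python3 -m jog '0.015 -0.025 0.04 0 0 0.1;0.03 -0.05 0.08 0 0 0.2;0.042 -0.075 0.12 0 0 0.245;0.057 -0.099 0.16 0 0 0.245;0.057 -0.099 0.18 0 0 0.245' && python3 -m jog '0 0 0 0 0 0;0 0 0 0 0 0' | head -2;  python3 look.py w3 green_strip purple_pack; python3 -c "
from h import *
go(.386,-.202,.12,-14)"
```

```text
t: 4.6
tool_pos: [0.3814, -0.1989, 0.2988]
eef_rot: [-0.004, 0.788, 0.615, -0.001]
wrist_force: [0.0, -0.2, 0.1]
finger_gap: 0.088
grip_force: 0.0
t: 4.8
tool_pos: [0.3868, -0.203, 0.3024]
green_strip 0.87 [239.6, 150.6, 24.8, 67.6] c [ 388.9 -201.1] sz [66. 22.] a 75.4 z [0.007 0.016 0.018]
purple_pack 0.85 [263.7, 252.4, 48.8, 69.6] c [ 390.5 -327.7] sz [57. 83.] a 12.0 z [0.008 0.028 0.029]
[ 0.0012 -0.0017  0.0012] [ 0.0034  0.0015 -0.0013] t 5.0
```

View pics/w3.png

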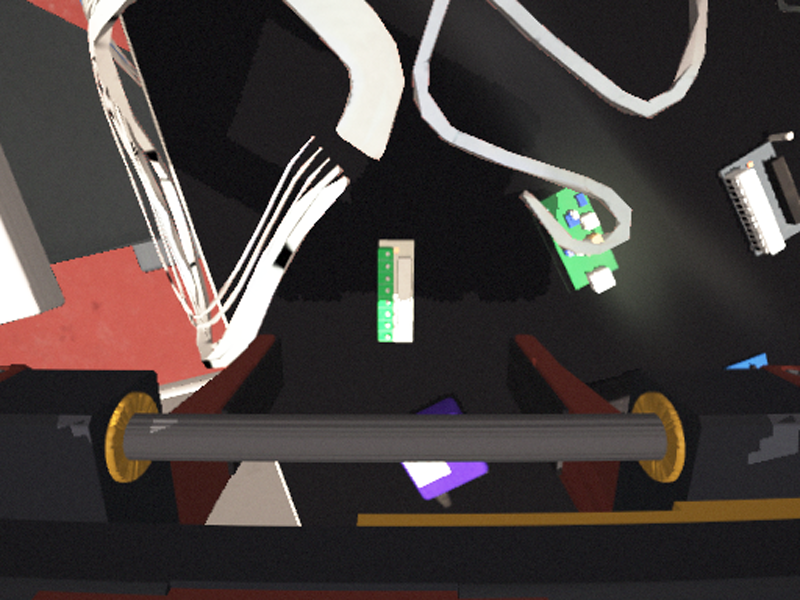

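```bash
python3 -m jog '0 0 0.04 0 0 0;0 0 0.075 0 0 0;0 0 0.075 0 0 0;0 0 0.075 0 0 0' 0.05 |head -2;python3 -c "
from h import *
go(.3888,-.201,.004,-14.6)"
```

```text
t: 5.35
tool_pos: [0.3865, -0.2032, 0.2273]
[0.0026 0.0017 0.0413] [-0.0002  0.      0.0089] t 5.3
```

```bash
python3 -m jog '0.0026 0.0017 0.015 0 0 0.009;0.0026 0.0017 0.03 0 0 0.009;0.0026 0.0017 0.038 0 0 0.009;0.0026 0.0017 0.0413 0 0 0.009;0.0026 0.0017 0.0413 0 0 0.009' && python3 -m jog '0 0 0 0 0 0;0 0 0 0 0 0;0 0 0 0 0 0;0 0 0 0 0 0;0 0 0 0 0 0' 0 && python3 -m jog '0 0 -0.005 0 0 0;0 0 -0.01 0 0 0;0 0 -0.03 0 0 0;0 0 -0.05 0 0 0;0 0 -0.05 0 0 0'; python3 look.py w4 green_strip
```

```text
t: 5.85
tool_pos: [0.3887, -0.201, 0.186]
eef_rot: [0.001, 0.791, 0.611, 0.0]
wrist_force: [0.4, -0.4, 1.0]
finger_gap: 0.0498
grip_force: 0.0
t: 6.35
tool_pos: [0.3884, -0.2008, 0.1856]
eef_rot: [0.0, 0.791, 0.611, 0.0]
wrist_force: [-0.7, 0.4, 2.8]
finger_gap: 0.0204
grip_force: 30.0
t: 6.85
tool_pos: [0.389, -0.2012, 0.2375]
eef_rot: [0.002, 0.791, 0.612, 0.001]
wrist_force: [0.2, -0.6, -0.4]
finger_gap: 0.021
grip_force: 30.0
green_strip 0.84 [228.6, 181.7, 40.9, 81.3] c [ 391.6 -195.7] sz [52. 22.] a 76.3 z [0.059 0.068 0.07 ]
```

View pics/w4.png

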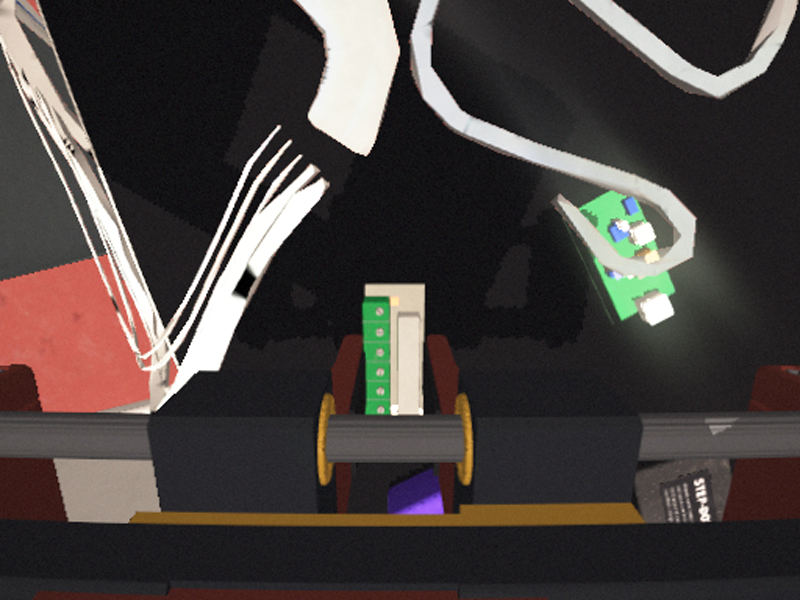

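```bash
python3 -m jog '0 0 -0.05 0 0 0;0 0 -0.1 0 0 -0.1;0 0 -0.15 0 0 -0.2;0 0 -0.2 0 0 -0.255;0 0 -0.2 0 0 -0.255' | head -2; python3 -c "
from h import *
go(.438,.417,.25,2)"
```

```text
t: 7.45
tool_pos: [0.39, -0.2019, 0.4407]
[0.6188 0.0488 0.0051] [ 0.0086  0.0067 -0.0335] t 7.5
```

```bash
python3 -m jog '0.04 0.02 0 0 0 0;0.08 0.04 0 0 0 0;0.13 0.05 0 0 0 0;0.18 0.05 0 0 0 0;0.23 0.05 0 0 0 0' | head -2 && python3 -m jog '0.05 0 0 0 0 0;0.1 0 0 0 0 0;0.15 0 0 0 0 0;0.2 0 0 0 0 0;0.25 0 0 0 0 0' | head -2; python3 -c "
from h import *
go(.438,.417,.25,2)"
```

```text
t: 7.95
tool_pos: [0.4379, 0.0301, 0.4334]
t: 8.45
tool_pos: [0.4375, 0.2803, 0.4331]
[0.1367 0.0004 0.0009] [-0.0027  0.0015 -0.0352] t 8.4
```

```bash
python3 -m jog '0.04 0 0 0 0 0;0.08 0 0 0 0 -0.035;0.12 0 0 0 0 -0.035;0.137 0 0 0 0 -0.035;0.137 0 0 0 0 -0.035' | head -2 && python3 -m jog '0 0 0.05 0 0 0;0 0 0.1 0 0 0;0 0 0.15 0 0 0;0 0 0.2 0 0 0;0 0 0.2 0 0 0' | head -2; python3 -c "
from h import *
go(.438,.417,.0085,2)"
```

```text
t: 8.95
tool_pos: [0.4379, 0.417, 0.433]
t: 9.45
tool_pos: [0.4353, 0.4112, 0.2284]
[0.006  0.0033 0.0378] [-0.0123  0.0094 -0.0012] t 9.4
```

```bash
python3 -m jog '0 0 0 0 0 0;0 0 0 0 0 0' | head -2; python3 -c "
from h import *
go(.438,.417,.0068,2)"
```

```text
t: 9.65
tool_pos: [0.4395, 0.4155, 0.2379]
[ 0.0014 -0.0017  0.0491] [ 0.0032 -0.002  -0.0006] t 9.7
```

```bash
python3 -m jog '0 0 0.01 0 0 0;0 0 0.02 0 0 0;0 0 0.025 0 0 0;0 0 0.025 0 0 0;0 0 0.025 0 0 0' | head -2; python3 -c "
from h import *
go(.438,.417,.0068,2)"
```

```text
t: 10.15
tool_pos: [0.4382, 0.4153, 0.2102]
[ 0.0017 -0.0002  0.0214] [-0.0003  0.0003  0.0002] t 10.2
```

```bash
python3 -m jog '0.002 0 0.008 0 0 0;0.002 0 0.016 0 0 0;0.002 0 0.019 0 0 0;0.002 0 0.021 0 0 0;0.002 0 0.021 0 0 0' && python3 -m jog '0 0 0 0 0 0;0 0 0 0 0 0;0 0 0 0 0 0' 0.05; python3 -m jog '0 0 -0.03 0 0 0;0 0 -0.06 0 0 0;0 0 -0.1 0 0 0;0 0 -0.15 0 0 0;0 0 -0.2 0 0 0' | head -2;  python3 -m jog '0 0 -0.02 0 0 0;0 0 -0.02 0 0 0' | head -2; python3 look.py w5 green_strip yellow_tray
```

```text
t: 10.65
tool_pos: [0.4381, 0.4172, 0.189]
eef_rot: [-0.0, 0.695, 0.719, -0.0]
wrist_force: [0.2, -0.0, -0.2]
finger_gap: 0.0206
grip_force: 30.0
t: 10.95
tool_pos: [0.4384, 0.4174, 0.1895]
eef_rot: [0.0, 0.695, 0.719, 0.0]
wrist_force: [0.4, -0.3, 0.4]
finger_gap: 0.0415
grip_force: 0.0
t: 11.45
tool_pos: [0.4378, 0.417, 0.391]
t: 11.65
tool_pos: [0.4391, 0.4181, 0.4138]
green_strip 0.74 [241.4, 146.8, 16.4, 48.1] c [439.4 416.7] sz [22. 65.] a 1.8 z [0.01  0.019 0.021]
yellow_tray 0.66 [211.2, 126.3, 70.9, 85.0] c [436.2 418.1] sz [ 98. 114.] a 2.8 z [0.002 0.003 0.008]
```

View pics/w5.png

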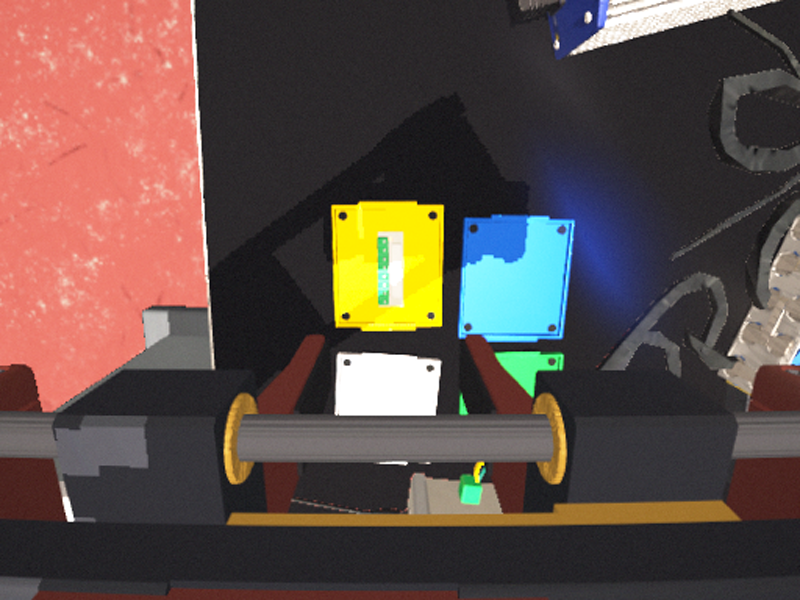

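```bash
python3 -m jog '-0.05 0.01 0 0 0 0;-0.09 0.025 -0.02 0 0 0;-0.14 0.04 -0.02 0 0 0;-0.18 0.055 -0.02 0 0 0;-0.23 0.07 -0.02 0 0 0' | head -2 && python3 -m jog '-0.05 0.01 0 0 0 0;-0.09 0.025 0 0 0 0;-0.14 0.04 0 0 0 0;-0.18 0.055 0 0 0 0;-0.23 0.07 0 0 0 0' | head -2; python3 -c "
from h import *
go(.622,-.201,.13,18)"
```

```text
t: 12.3
tool_pos: [0.5154, 0.1904, 0.4272]
t: 12.8
tool_pos: [0.5927, -0.0349, 0.4268]
[-0.1672  0.0239  0.1145] [-0.004  -0.0018 -0.279 ] t 12.8
```

```bash
python3 -m jog '-0.05 0.01 0 0 0 -0.1;-0.1 0.024 0 0 0 -0.2;-0.14 0.024 0.02 0 0 -0.279;-0.167 0.024 0.06 0 0 -0.279;-0.167 0.024 0.1 0 0 -0.279' 0.06 | head -2 && python3 -m jog '0 0 0.014 0 0 0;0 0 0.014 0 0 0;0 0 0.014 0 0 0' | head -2;  python3 look.py w6 white_strip; python3 -c "
from h import *
go(.622,-.201,.05,18)"
```

```text
t: 13.3
tool_pos: [0.6223, -0.2034, 0.3263]
t: 13.6
tool_pos: [0.623, -0.1988, 0.3157]
white_strip 0.98 [233.4, 151.8, 36.8, 66.3] c [ 623.9 -198.2] sz [35. 65.] a 18.3 z [0.007 0.009 0.022]
[-0.0013 -0.0023  0.0854] [0.0023 0.0022 0.001 ] t 13.7
```

View pics/w6.png

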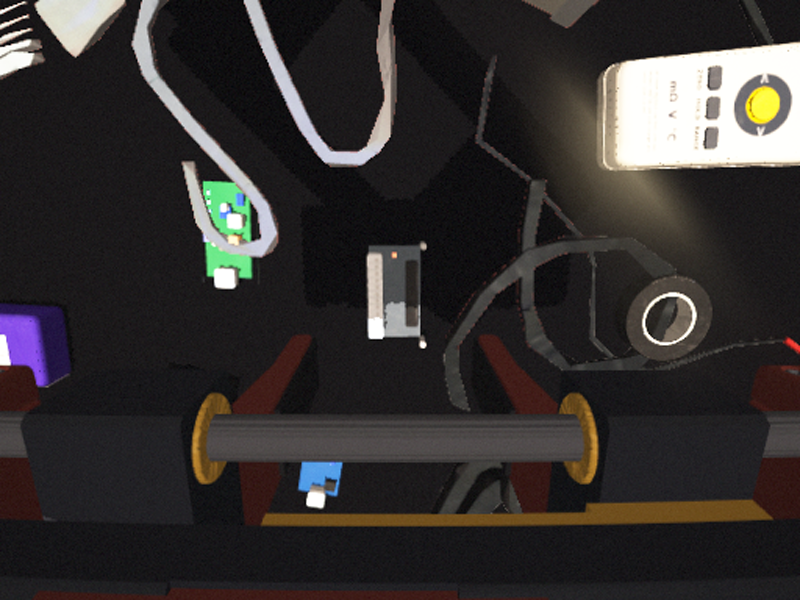

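```bash
python3 -m jog '0 -0.001 0.04 0 0 0;0 -0.001 0.08 0 0 0;0 -0.001 0.085 0 0 0;0 -0.001 0.085 0 0 0;0 -0.001 0.085 0 0 0' 0.052 |head -2;python3 -c "
from h import *
go(.623,-.1995,.004,18.3)"
```

```text
t: 14.2
tool_pos: [0.6229, -0.1999, 0.2329]
[0.0005 0.0001 0.0469] [ 0.0028  0.0026 -0.005 ] t 14.2
```

```bash
python3 -m jog '0 0 0.01 0 0 -0.005;0 0 0.02 0 0 -0.005;0 0 0.03 0 0 -0.005;0 0 0.03 0 0 -0.005;0 0 0.03 0 0 -0.005' |head -2;python3 -c "
from h import *
go(.623,-.1995,.0037,18.3)"
```

```text
t: 14.7
tool_pos: [0.6215, -0.1996, 0.1997]
[-0.0004  0.0015  0.014 ] [-0.001  -0.0008 -0.0005] t 14.7
```

```bash
python3 -m jog '0 0.001 0.005 0 0 0;0 0.001 0.01 0 0 0;0 0.001 0.014 0 0 0;0 0.001 0.014 0 0 0' && python3 -m jog '0 0 0 0 0 0;0 0 0 0 0 0;0 0 0 0 0 0;0 0 0 0 0 0;0 0 0 0 0 0' 0 && python3 -m jog '0 0 -0.005 0 0 0;0 0 -0.01 0 0 0;0 0 -0.03 0 0 0;0 0 -0.05 0 0 0;0 0 -0.05 0 0 0'; python3 look.py w7 white_strip
```

```text
t: 15.1
tool_pos: [0.6223, -0.1992, 0.1856]
eef_rot: [-0.001, 0.586, 0.81, -0.0]
wrist_force: [0.2, 0.2, -0.0]
finger_gap: 0.0516
grip_force: 0.0
t: 15.6
tool_pos: [0.6228, -0.1994, 0.1866]
eef_rot: [0.0, 0.586, 0.81, 0.0]
wrist_force: [-0.2, -0.0, 0.4]
finger_gap: 0.0328
grip_force: 30.0
t: 16.1
tool_pos: [0.6239, -0.1999, 0.2395]
eef_rot: [0.003, 0.586, 0.81, 0.001]
wrist_force: [0.7, -0.6, -0.3]
finger_gap: 0.033
grip_force: 30.0
white_strip 0.56 [221.6, 175.6, 68.5, 86.9] c [ 624.8 -193.7] sz [37. 54.] a 19.0 z [0.06  0.062 0.075]
```

```bash
python3 -m jog '0 0 -0.05 0 0 0.1;0 0 -0.1 0 0 0.2;0 0 -0.15 0 0 0.32;0 0 -0.2 0 0 0.32;0 0 -0.2 0 0 0.32' | head -2; python3 -c "
from h import *
go(.443,.2796,.25,0)"
```

```text
t: 16.7
tool_pos: [0.6244, -0.2, 0.4435]
[ 0.4795 -0.182   0.0071] [ 0.0111  0.0049 -0.0009] t 16.7
```

```bash
python3 -m jog '0.05 -0.02 0 0 0 0;0.09 -0.035 0 0 0 0;0.14 -0.055 0 0 0 0;0.18 -0.07 0 0 0 0;0.23 -0.09 0 0 0 0' | head -2 && python3 -m jog '0.05 -0.02 0 0 0 0.04;0.1 -0.035 0 0 0 0.04;0.15 -0.055 0 0 0 0.04;0.2 -0.075 0 0 0 0.04;0.25 -0.092 0 0 0 0.04' | head -2;  python3 -m jog '0 0 0.05 0 0 0;0 0 0.1 0 0 0;0 0 0.15 0 0 0;0 0 0.19 0 0 0;0 0 0.19 0 0 0' | head -2; python3 -m jog '0 0 0.01 0 0 0;0 0 0.01 0 0 0;0 0 0.01 0 0 0' | head -2;python3 -c "
from h import *
go(.443,.2796,.0078,-2.4)"
```

```text
t: 17.2
tool_pos: [0.5331, 0.0285, 0.4344]
t: 17.7
tool_pos: [0.4464, 0.2631, 0.4346]
t: 18.2
tool_pos: [0.4446, 0.2602, 0.2404]
t: 18.5
tool_pos: [0.4488, 0.2619, 0.2378]
[ 0.0174 -0.0067  0.048 ] [ 0.0026 -0.0011  0.0008] t 18.5
```

```bash
python3 -m jog '0.01 -0.004 0 0 0 0;0.017 -0.006 0.01 0 0 0;0.017 -0.006 0.02 0 0 0;0.017 -0.006 0.025 0 0 0;0.017 -0.006 0.025 0 0 0' | head -2; python3 -m jog '0 0 0 0 0 0;0 0 0 0 0 0' | head -2; python3 -c "
from h import *
go(.443,.2796,.0078,-2.4)"
```

```text
t: 19.0
tool_pos: [0.4421, 0.2787, 0.2102]
t: 19.2
tool_pos: [0.4429, 0.2788, 0.2114]
[0.0008 0.0001 0.0216] [0.0001 0.0001 0.0006] t 19.2
```

```bash
python3 -m jog '0 0 0.008 0 0 0;0 0 0.016 0 0 0;0 0 0.019 0 0 0;0 0 0.0215 0 0 0;0 0 0.0215 0 0 0' && python3 -m jog '0 0 0 0 0 0;0 0 0 0 0 0;0 0 0 0 0 0' 0.055; python3 -m jog '0 0 -0.03 0 0 0;0 0 -0.06 0 0 0;0 0 -0.1 0 0 0;0 0 -0.15 0 0 0;0 0 -0.2 0 0 0' | head -2;  python3 -m jog '0 0 -0.04 0 0 0;0 0 -0.04 0 0 0' | head -2; python3 look.py w8 white_strip white_tray
```

```text
t: 19.7
tool_pos: [0.4425, 0.2788, 0.1896]
eef_rot: [-0.0, 0.721, 0.692, -0.0]
wrist_force: [-0.4, 0.2, -1.1]
finger_gap: 0.0331
grip_force: 30.0
t: 20.0
tool_pos: [0.4428, 0.2789, 0.1899]
eef_rot: [0.0, 0.721, 0.692, 0.0]
wrist_force: [0.5, 0.1, -0.2]
finger_gap: 0.0526
grip_force: 0.0
t: 20.5
tool_pos: [0.4422, 0.2787, 0.3914]
t: 20.7
tool_pos: [0.4443, 0.2797, 0.4361]
white_strip 0.69 [235.1, 144.4, 25.9, 47.0] c [443.1 278.4] sz [67. 36.] a 88.1 z [0.01  0.011 0.025]
white_strip 0.65 [200.1, 20.6, 75.4, 92.6] c [435.9 417.3] sz [ 98. 114.] a 2.2 z [0.002 0.004 0.008]
white_tray 0.96 [212.1, 128.1, 67.6, 77.4] c [438.4 280.7] sz [113. 100.] a 87.7 z [0.002 0.003 0.008]
```

View pics/w8.png

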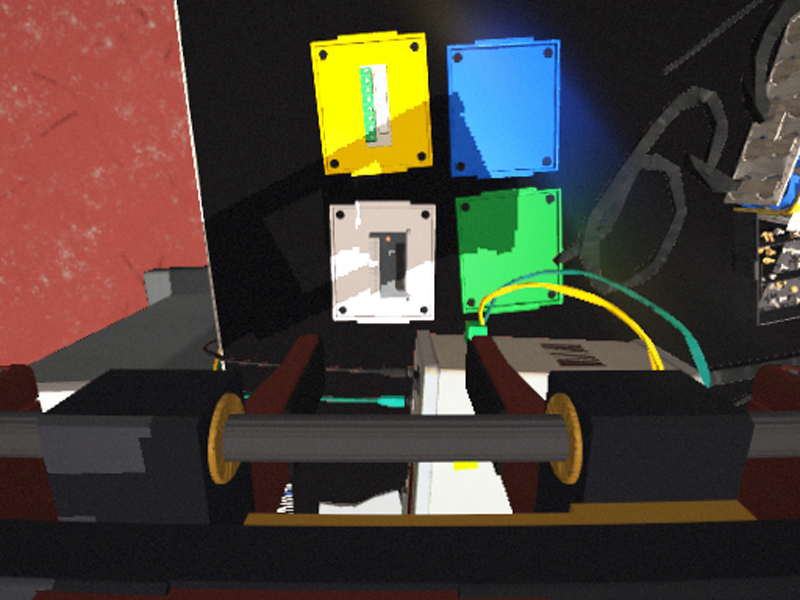

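```bash
python3 - <<'E'
from h import *
f=np.load("w8.npz"); im,T=f["im"],f["T"]; g=im.max(2).astype(float)
for n,l in dict(green=[(467,199),(551,198),(555,298),(469,303)],blue=[(458,57),(548,55),(547,161),(458,167)]).items():
    o=[]
    for u,v in l:
        u,v=u*.64,v*.64; a,b=int(round(u)),int(round(v)); w=g[b-3:b+4,a-3:a+4]; yy,xx=np.mgrid[b-3:b+4,a-3:a+4]
        k=np.clip(np.median(w)*.75-w,0,None); o.append([(k*xx).sum()/k.sum(),(k*yy).sum()/k.sum()])
    P=pts("wrist",o,T=T,z=.005)[:,:2]*1000; print(n,P.round(1).tolist(),P.mean(0).round(1))
E
python3 -m jog '-0.05 0.01 0 0 0 0;-0.1 0.02 0 0 0 0;-0.15 0.03 0 0 0 0;-0.2 0.04 0 0 0 0;-0.24 0.05 0 0 0 0' | head -2 && python3 -m jog '-0.05 0.015 0 0 0 -0.1;-0.09 0.03 0 0 0 -0.18;-0.14 0.045 0 0 0 -0.18;-0.18 0.06 0 0 0 -0.18;-0.23 0.075 0 0 0 -0.18' | head -2; python3 -c "
from h import *
go(.613,-.335,.13,8)"
```

```text
green [[517.0, 337.8], [592.7, 333.0], [598.7, 241.8], [520.2, 238.5]] [557.1 287.8]
blue [[509.8, 453.9], [587.8, 455.3], [588.5, 364.4], [511.5, 364.4]] [549.4 409.5]
t: 21.35
tool_pos: [0.4819, 0.035, 0.4276]
t: 21.85
tool_pos: [0.5475, -0.1952, 0.4272]
[-0.1479  0.0459  0.1146] [-0.0036 -0.0029 -0.0007] t 21.9
```

```bash
python3 -m jog '-0.05 0.015 0 0 0 0;-0.09 0.03 0.02 0 0 0;-0.13 0.046 0.05 0 0 0;-0.148 0.046 0.09 0 0 0;-0.148 0.046 0.115 0 0 0' 0.065 | head -2 && python3 -m jog '0 0 0 0 0 0;0 0 0 0 0 0;0 0 0 0 0 0' | head -2;  python3 look.py w9 blue_board black_module; python3 -c "
from h import *
go(.613,-.335,.05,8)"
```

```text
t: 22.35
tool_pos: [0.6128, -0.3362, 0.3084]
t: 22.65
tool_pos: [0.6143, -0.3336, 0.316]
blue_board 0.77 [232.9, 158.0, 31.7, 64.5] c [ 612.6 -338.9] sz [31. 67.] a 8.3 z [0.004 0.005 0.01 ]
black_module 0.74 [124.0, 139.2, 58.5, 75.0] c [ 510.  -336.4] sz [60. 73.] a 4.3 z [0.022 0.026 0.027]
[-0.0009 -0.0017  0.0849] [0.0022 0.0021 0.    ] t 22.8
```

View pics/w9.png

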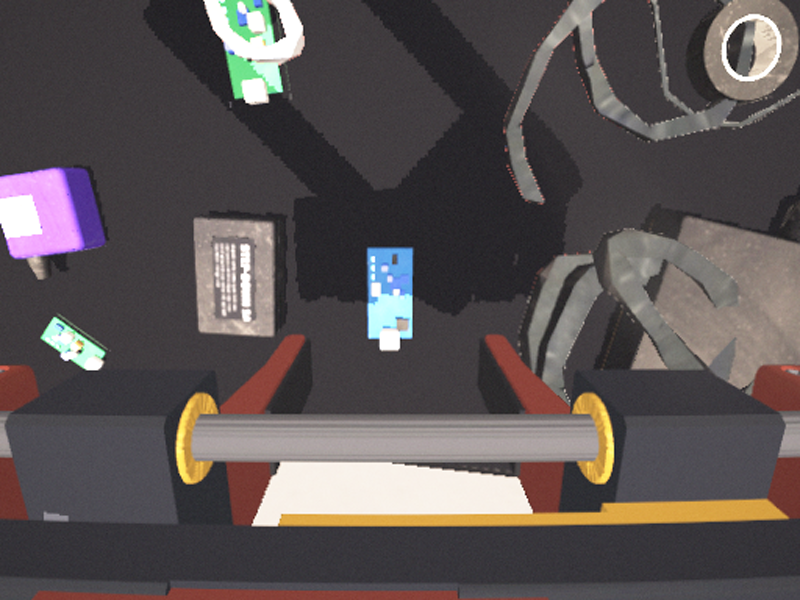

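```bash
python3 -m jog '-0.004 -0.002 0.04 0 0 0;-0.004 -0.002 0.08 0 0 0;-0.004 -0.002 0.11 0 0 0;-0.004 -0.002 0.11 0 0 0;-0.004 -0.002 0.11 0 0 0' 0.06 |head -2;python3 -m jog '0 0 0 0 0 0;0 0 0 0 0 0' | head -2;python3 -c "
from h import *
go(.6125,-.338,.004,8.3)"
```

```text
t: 23.3
tool_pos: [0.6128, -0.3382, 0.2059]
t: 23.5
tool_pos: [0.6134, -0.3387, 0.2075]
[ 0.0009 -0.0009  0.0215] [ 0.0031  0.003  -0.0057] t 23.5
```

```bash
python3 -m jog '0 -0.001 0.007 0 0 0;0 -0.001 0.014 0 0 0;0 -0.001 0.019 0 0 0;0 -0.001 0.021 0 0 0;0 -0.001 0.021 0 0 0' && python3 -m jog '0 0 0 0 0 0;0 0 0 0 0 0;0 0 0 0 0 0;0 0 0 0 0 0;0 0 0 0 0 0' 0 && python3 -m jog '0 0 -0.005 0 0 0;0 0 -0.01 0 0 0;0 0 -0.03 0 0 0;0 0 -0.05 0 0 0;0 0 -0.05 0 0 0'; python3 look.py w10 blue_board black_module
```

```text
t: 24.0
tool_pos: [0.6112, -0.3382, 0.1831]
eef_rot: [-0.001, 0.656, 0.754, -0.0]
wrist_force: [0.4, -0.6, -0.0]
finger_gap: 0.0601
grip_force: 0.0
t: 24.5
tool_pos: [0.6116, -0.3384, 0.1841]
eef_rot: [0.0, 0.656, 0.755, -0.0]
wrist_force: [-0.5, 0.7, 1.2]
finger_gap: 0.0394
grip_force: 30.0
t: 25.0
tool_pos: [0.6127, -0.3391, 0.2372]
eef_rot: [0.003, 0.656, 0.755, 0.0]
wrist_force: [0.5, -0.9, -0.5]
finger_gap: 0.0393
grip_force: 30.0
blue_board 0.79 [223.2, 182.3, 54.4, 83.6] c [ 613.3 -334.2] sz [30. 53.] a 7.9 z [0.057 0.058 0.062]
black_module 0.66 [76.5, 135.5, 83.1, 103.6] c [ 507.4 -336.8] sz [66. 75.] a 4.1 z [0.018 0.026 0.027]
```

```bash
python3 -m jog '0 0 -0.05 0 0 0.06;0 0 -0.1 0 0 0.126;0 0 -0.15 0 0 0.126;0 0 -0.2 0 0 0.126;0 0 -0.2 0 0 0.126' | head -2; python3 -m jog '0.05 0 0 0 0 0;0.1 -0.01 0 0 0 0;0.15 -0.015 0 0 0 0;0.2 -0.02 0 0 0 0;0.25 -0.02 0 0 0 0' | head -2; python3 -m jog '0.05 0 0 0 0 0;0.1 -0.01 0 0 0 0;0.15 -0.015 0 0 0 0;0.2 -0.02 0 0 0 0;0.25 -0.02 0 0 0 0' | head -2; python3 -c "
from h import *
go(.55,.41,.25,1.1)"
```

```text
t: 25.65
tool_pos: [0.613, -0.3393, 0.4415]
t: 26.15
tool_pos: [0.5869, -0.0882, 0.4318]
t: 26.65
tool_pos: [0.5636, 0.16, 0.4319]
[ 2.501e-01 -1.040e-02 -2.000e-04] [-0.0033  0.0007 -0.0063] t 26.6
```

```bash
python3 -m jog '0.05 -0.002 0 0 0 0;0.1 -0.004 0 0 0 0;0.15 -0.006 0 0 0 0;0.2 -0.008 0 0 0 0;0.25 -0.01 0 0 0 0' | head -2; python3 -m jog '0 0 0.05 0 0 0;0 0 0.1 0 0 0;0 0 0.15 0 0 0;0 0 0.2 0 0 0;0 0 0.2 0 0 0' | head -2; python3 -m jog '0 0 0 0 0 0;0 0 0.015 0 0 0;0 0 0.02 0 0 0;0 0 0.02 0 0 0;0 0 0.02 0 0 0' | head -2; python3 -c "
from h import *
go(.55,.41,.006,1.1)"
```

```text
t: 27.15
tool_pos: [0.551, 0.4097, 0.4314]
t: 27.65
tool_pos: [0.5476, 0.4054, 0.2244]
t: 28.15
tool_pos: [0.5521, 0.408, 0.215]
[ 0.002  -0.0021  0.027 ] [ 0.0014 -0.0008 -0.0063] t 28.1
```

```bash
python3 -m jog '0.001 -0.001 0.008 0 0 0;0.001 -0.001 0.016 0 0 0;0.001 -0.001 0.02 0 0 0;0.001 -0.001 0.02 0 0 0;0.001 -0.001 0.02 0 0 0' | head -2; python3 -c "
from h import *
go(.55,.41,.006,1.1)"
```

```text
t: 28.65
tool_pos: [0.5507, 0.4088, 0.1935]
[ 0.0012 -0.0007  0.0055] [-0.0005  0.0004 -0.0062] t 28.6
```

```bash
python3 -m jog '0 0 0.003 0 0 0;0 0 0.005 0 0 0;0 0 0.005 0 0 0' && python3 -m jog '0 0 0 0 0 0;0 0 0 0 0 0;0 0 0 0 0 0' 0.06; python3 -m jog '0 0 -0.03 0 0 0;0 0 -0.06 0 0 0;0 0 -0.1 0 0 0;0 0 -0.15 0 0 0;0 0 -0.2 0 0 0' | head -2;  python3 -m jog '0 0 -0.04 0 0 0;0 0 -0.04 0 0 0' | head -2; python3 look.py w11 blue_board blue_tray
```

```text
t: 28.95
tool_pos: [0.5506, 0.4088, 0.1885]
eef_rot: [-0.0, 0.702, 0.712, -0.0]
wrist_force: [-0.3, -0.0, -1.1]
finger_gap: 0.039
grip_force: 30.0
t: 29.25
tool_pos: [0.5509, 0.4089, 0.189]
eef_rot: [0.0, 0.702, 0.712, 0.0]
wrist_force: [-1.0, -0.2, 0.0]
finger_gap: 0.0585
grip_force: 0.0
t: 29.75
tool_pos: [0.5504, 0.4086, 0.3904]
t: 29.95
tool_pos: [0.5521, 0.4098, 0.4368]
blue_board 0.55 [237.7, 148.3, 20.3, 45.7] c [552.2 407.8] sz [31. 69.] a 0.1 z [0.007 0.008 0.015]
blue_tray 0.94 [208.5, 127.6, 73.5, 78.1] c [550.2 410.1] sz [ 99. 111.] a 1.9 z [0.002 0.003 0.008]
```

View pics/w11.png

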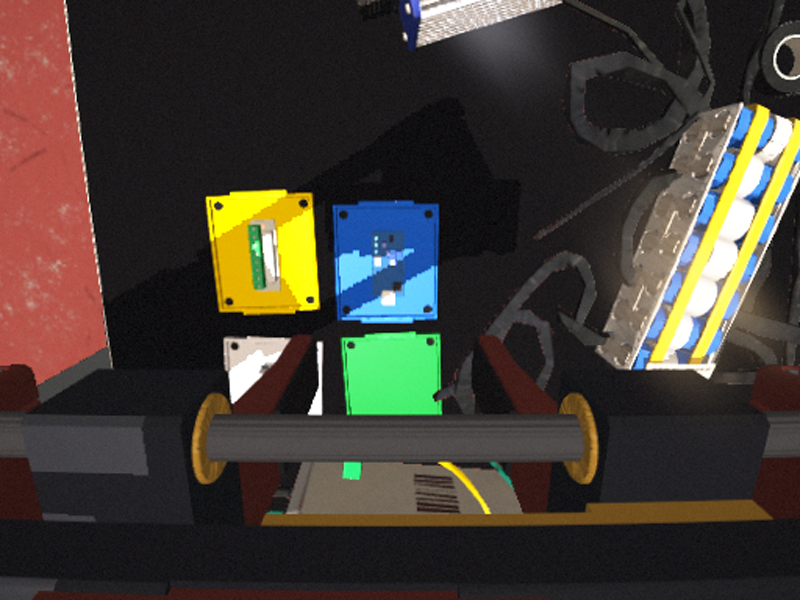

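```bash
python3 -c "
from h import *
print(env.state()['q'].round(2))
go(.51,-.2,.25,14)"; python3 -m jog '-0.05 0 0 0 0 -0.1;-0.1 0 0 0 0 -0.2;-0.15 0 0 0 0 -0.22;-0.2 0 0 0 0 -0.22;-0.25 0 0 0 0 -0.22' | head -2 ; python3 -c "
from h import *
go(.51,-.2,.12,14)"
```

```text
[ 0.54  0.47  1.28 -0.    1.4   0.52]
[-0.608  -0.0483 -0.0034] [-0.0008  0.0004 -0.2313] t 30.1
t: 30.6
tool_pos: [0.5529, 0.1569, 0.4263]
[-0.3373 -0.1238  0.1248] [-0.0045 -0.0002 -0.0109] t 30.6
```

```bash
python3 -m jog '-0.045 -0.017 0 0 0 0;-0.09 -0.034 0 0 0 0;-0.14 -0.05 0 0 0 0;-0.18 -0.067 0 0 0 0;-0.23 -0.084 0 0 0 0' 0.06| head -2 ;python3 -m jog '-0.045 -0.017 0 0 0 0;-0.09 -0.034 0.01 0 0 0;-0.107 -0.04 0.05 0 0 0;-0.107 -0.04 0.1 0 0 0;-0.107 -0.04 0.125 0 0 0' | head -2 ; python3 -m jog '0 0 0 0 0 0;0 0 0 0 0 0;0 0 0 0 0 0' | head -2;  python3 look.py w12 green_board; python3 -c "
from h import *
im=cv2.imread('pics/w12.png'); cv2.imwrite('pics/w12c.png',cv2.resize(im[150:450,200:600],(800,600)))
go(.51,-.2,.12,14)"
```

```text
t: 31.1
tool_pos: [0.5241, -0.0829, 0.4265]
t: 31.6
tool_pos: [0.5087, -0.1948, 0.2984]
t: 31.9
tool_pos: [0.512, -0.1949, 0.3049]
green_board 0.78 [232.4, 156.0, 27.6, 64.7] c [ 508.6 -197.1] sz [29. 67.] a 14.5 z [0.004 0.005 0.014]
[-0.0044 -0.0033  0.0035] [ 0.0022  0.0021 -0.0109] t 32.0
```

View pics/w12c.png

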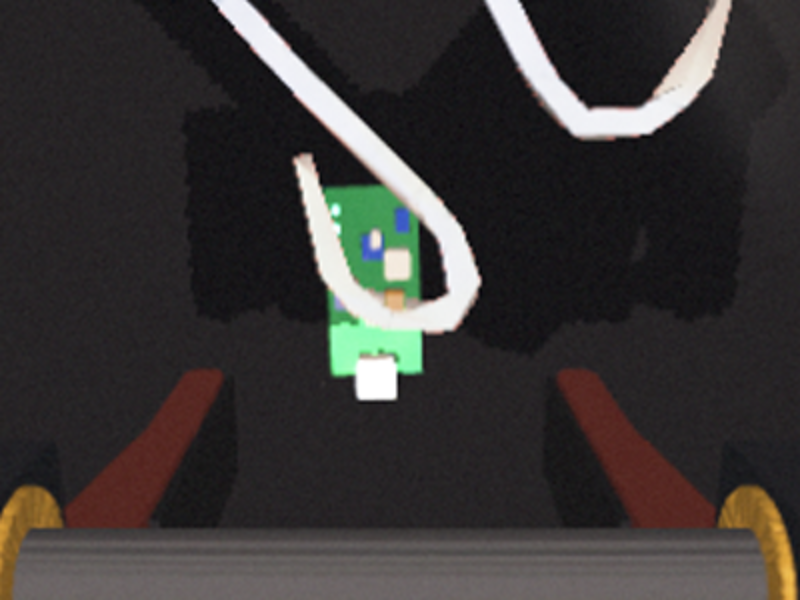

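```bash
python3 -c "
from h import *
go(.5143,-.2194,.03,14.4)"; python3 -m jog '-0.025 -0.001 0.02 0 0 -0.01;-0.025 -0.001 0.06 0 0 -0.015;-0.025 -0.001 0.085 0 0 -0.015;-0.025 -0.001 0.085 0 0 -0.015;-0.025 -0.001 0.085 0 0 -0.015' |head -2;python3 -m jog '0 0 0 0 0 0;0 0 0 0 0 0' | head -2;python3 -c "
from h import *
go(.5143,-.2194,.003,14.4)"
```

```text
[-0.0241 -0.0038  0.0935] [ 0.0022  0.0021 -0.0179] t 32.0
t: 32.5
tool_pos: [0.5167, -0.2195, 0.2199]
t: 32.7
tool_pos: [0.517, -0.2197, 0.2207]
[ 0.0011 -0.0027  0.0357] [ 0.0023  0.0024 -0.003 ] t 32.7
```

```bash
python3 -m jog '0 -0.002 0.007 0 0 0;0 -0.002 0.014 0 0 0;0 -0.002 0.024 0 0 0;0 -0.002 0.03 0 0 0;0 -0.002 0.035 0 0 0' && python3 -m jog '0 0 0 0 0 0;0 0 0 0 0 0' |head -2; python3 -m jog '0 0 0 0 0 0;0 0 0 0 0 0;0 0 0 0 0 0;0 0 0 0 0 0;0 0 0 0 0 0' 0 && python3 -m jog '0 0 -0.002 0 0 0;0 0 -0.004 0 0 0;0 0 -0.006 0 0 0;0 0 -0.008 0 0 0;0 0 -0.008 0 0 0'; python3 look.py w13 green_board;python3 -c "
from h import *
im=cv2.imread('pics/w13.png'); cv2.imwrite('pics/w13c.png',cv2.resize(im[150:450,200:600],(800,600)))"
```

```text
t: 33.2
tool_pos: [0.514, -0.2198, 0.1828]
eef_rot: [-0.001, 0.614, 0.789, -0.0]
wrist_force: [0.6, -0.0, -0.2]
finger_gap: 0.0595
grip_force: 0.0
t: 33.4
tool_pos: [0.5143, -0.2199, 0.1837]
t: 33.9
tool_pos: [0.5144, -0.22, 0.1841]
eef_rot: [0.0, 0.614, 0.789, -0.0]
wrist_force: [-0.5, 0.7, 1.8]
finger_gap: 0.0397
grip_force: 29.9
t: 34.4
tool_pos: [0.5144, -0.22, 0.1922]
eef_rot: [0.0, 0.614, 0.789, -0.0]
wrist_force: [-0.8, 0.2, -1.2]
finger_gap: 0.0393
grip_force: 29.9
green_board 0.73 [225.8, 140.2, 48.6, 115.5] c [ 508.8 -197.6] sz [30. 67.] a 15.4 z [0.012 0.013 0.022]
```

View pics/w13c.png

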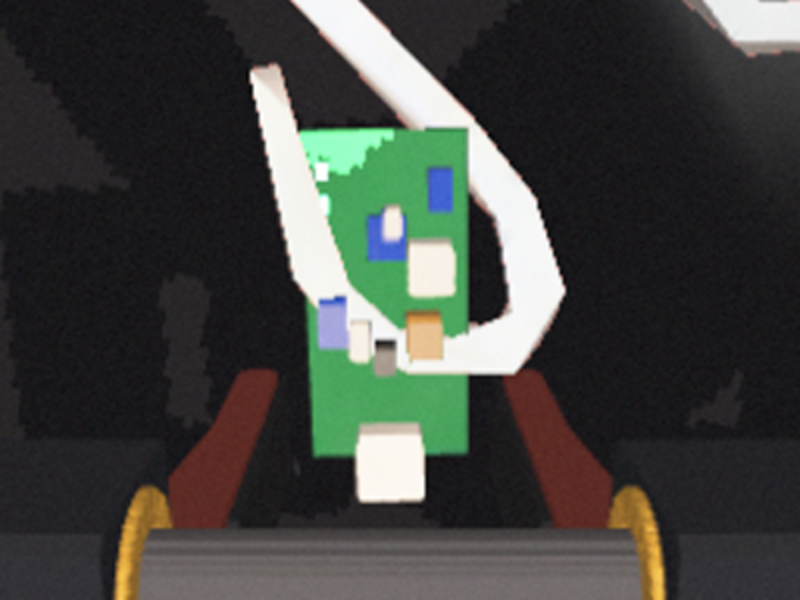

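```bash
python3 -m jog '0 0 -0.05 0 0 0.06;0 0 -0.1 0 0 0.12;0 0 -0.15 0 0 0.18;0 0 -0.2 0 0 0.25;0 0 -0.25 0 0 0.25' | head -2; python3 -m jog '0.05 0 0 0 0 0;0.1 0.01 0 0 0 0;0.15 0.02 0 0 0 0;0.2 0.025 0 0 0 0;0.25 0.03 0 0 0 0' | head -2;  python3 -m jog '0.05 0 0 0 0 0;0.1 0.01 0 0 0 0;0.15 0.02 0 0 0 0;0.2 0.02 0 0 0 0;0.25 0.02 0 0 0 0'; python3 -c "
from h import *
go(.555,.314,.25,0); print(env.state()['q'].round(2))"
```

```text
t: 35.0
tool_pos: [0.5138, -0.2196, 0.4439]
t: 35.5
tool_pos: [0.5443, 0.0294, 0.4418]
t: 36.0
tool_pos: [0.5648, 0.2776, 0.4415]
eef_rot: [0.0, 0.708, 0.706, -0.0]
wrist_force: [1.1, -0.3, -0.5]
finger_gap: 0.0398
grip_force: 29.9
[ 0.0364 -0.0099  0.0095] [-0.0003  0.0003 -0.0021] t 36.0
[ 0.35  0.37  1.4  -0.    1.37  0.35]
```

Now rotate by 3.18 rad (tool −z), moving slightly to +y first.

```bash
python3 -m jog '0.037 -0.01 0 0 0 -0.15;0.037 -0.01 0 0 0 -0.3;0.037 -0.01 0 0 0 -0.45;0.037 -0.01 0 0 0 -0.6;0.037 -0.01 0 0 0 -0.75' | head -2; python3 -m jog '0 0 0 0 0 -0.15;0 0 0 0 0 -0.3;0 0 0 0 0 -0.45;0 0 0 0 0 -0.6;0 0 0 0 0 -0.75' | head -2;  python3 -m jog '0 0 0 0 0 -0.15;0 0 0 0 0 -0.3;0 0 0 0 0 -0.45;0 0 0 0 0 -0.6;0 0 0 0 0 -0.75' | head -2;  python3 -m jog '0 0 0 0 0 -0.15;0 0 0 0 0 -0.3;0 0 0 0 0 -0.45;0 0 0 0 0 -0.6;0 0 0 0 0 -0.75' | head -2; python3 -c "
from h import *
go(.556,.360,.04,182.5); print(env.state()['q'].round(2))"
```

```text
t: 36.5
tool_pos: [0.5548, 0.3128, 0.4414]
t: 37.0
tool_pos: [0.5549, 0.3125, 0.4415]
t: 37.5
tool_pos: [0.5549, 0.3125, 0.4415]
t: 38.0
tool_pos: [0.5549, 0.3125, 0.4415]
[-0.0473  0.0053  0.2194] [ 0.0008 -0.0004 -0.1811] t 38.0
[ 0.4   0.38  1.38  0.    1.38 -2.6 ]
```

```bash
python3 -m jog '-0.015 0.002 0.04 0 0 -0.15;-0.03 0.002 0.09 0 0 -0.18;-0.03 0.002 0.14 0 0 -0.18;-0.03 0.002 0.18 0 0 -0.18;-0.03 0.002 0.22 0 0 -0.18' | head -2; python3 -m jog '0 0 0 0 0 0;0 0 0 0 0 0;0 0 0 0 0 0' | head -2; python3 -c "
from h import *
go(.556,.342,.022,182.5)"
```

```text
t: 38.5
tool_pos: [0.5568, 0.3425, 0.2195]
t: 38.8
tool_pos: [0.5586, 0.3431, 0.2242]
[0.001  0.0027 0.0202] [-0.0034  0.0014 -0.0073] t 38.8
```

```bash
python3 -m jog '0 0.002 0.01 0 0 0;0 0.002 0.017 0 0 0;0 0.002 0.017 0 0 0;0.01 0.002 0.017 0 0 0;0.02 0.002 0.017 0 0 0' | head -2; python3 -m jog '0.008 0 0 0 0 0;0.008 0 0 0 0 0;0.008 0 0 0 0 0' | head -4; python3 -c "
from h import *
go(.556,.313,.006,182.5)"
```

```text
t: 39.3
tool_pos: [0.5562, 0.3219, 0.205]
t: 39.6
tool_pos: [0.5566, 0.3141, 0.205]
eef_rot: [-0.0, 0.72, -0.694, 0.0]
wrist_force: [-0.4, 0.1, -0.3]
[0.001  0.0007 0.017 ] [-0.0001  0.0001 -0.0082] t 39.6
```

```bash
python3 -m jog '0.001 0 0.005 0 0 0;0.001 0 0.01 0 0 0;0.001 0 0.014 0 0 0;0.001 0 0.0165 0 0 0;0.001 0 0.0165 0 0 0' && python3 -m jog '0 0 0 0 0 0;0 0 0 0 0 0;0 0 0 0 0 0' 0.06; python3 -m jog '0 0 -0.03 0 0 0;0 0 -0.06 0 0 0;0 0 -0.1 0 0 0;0 0 -0.15 0 0 0;0 0 -0.2 0 0 0' | head -2;  python3 -m jog '-0.05 0 -0.05 0 0 0;-0.1 0 -0.05 0 0 0;-0.12 0 -0.05 0 0 0;-0.12 0 -0.05 0 0 0' | head -2; python3 look.py w14 green_board green_tray
```

```text
t: 40.1
tool_pos: [0.5562, 0.3136, 0.1876]
eef_rot: [0.001, 0.72, -0.694, -0.0]
wrist_force: [-0.3, -0.5, -0.1]
finger_gap: 0.0396
grip_force: 29.9
t: 40.4
tool_pos: [0.5566, 0.3136, 0.1886]
eef_rot: [-0.0, 0.72, -0.694, 0.0]
wrist_force: [0.5, 0.4, 0.1]
finger_gap: 0.0585
grip_force: 0.0
t: 40.9
tool_pos: [0.5561, 0.3133, 0.3901]
t: 41.3
tool_pos: [0.5514, 0.4376, 0.4396]
green_board 0.92 [238.6, 31.4, 24.7, 51.2] c [558.  290.9] sz [31. 67.] a 4.3 z [0.007 0.008 0.017]
green_tray 0.69 [219.8, 5.7, 73.0, 96.5] c [556.9 286.1] sz [ 97. 114.] a 3.7 z [0.002 0.003 0.008]
```

View pics/w14.png

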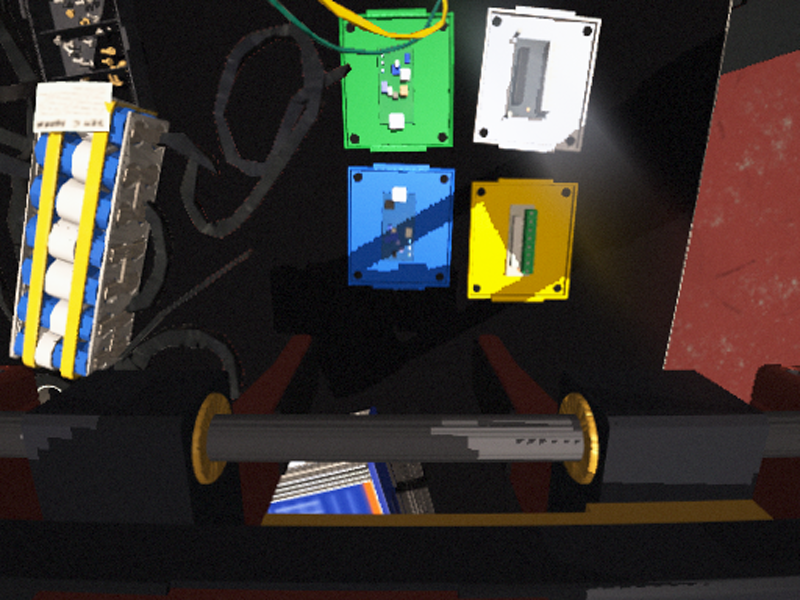

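```bash
python3 -m jog '0 0 0 0 0 0;0 0 0 0 0 0;0 0 0 0 0 0' | head -1; python3 -c "
from workcell import env
print(env.job_done())"
```

```text
t: 41.75
the job is handed in; nothing more can be done
None
```

I set all four boards down face up in their own trays, each within about 5 mm of the centre by the wrist camera, never touched the black module or purple pack, and handed the job in at about 42 s; the hand-in returned no verdict.

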